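# Let the welding positioner back down onto its stop

### The arm

A 7-joint arm with a two-finger parallel gripper is mounted at the origin on a cart in front of the work surface, level with it; the furniture and walls round the work are solid. World frame = base frame: x ahead of the robot, y to its left, z up, the work surface at z = 0. Lengths are in m, angles in rad, forces in N, time in s.
With the tool pointing down it reaches from about 0.425 to 0.875 m from the base axis. Payload 4.7 kg.
Tool frame: the origin (TCP) lies at the very end of the fingers, on their centre line; the grasp point (between the pads) lies 19 mm behind it; x points along the fingers, y is the direction in which the jaws open and shut, and the axes are right-handed (so a half turn about x gives the same grasp; the last joint's range is limited). The gripper opens to 85 mm and grips with 20 to 120 N. Pads are 22 mm wide; open, the fingers measure 114 mm over their backs; the gripper's body (76 mm by 85 mm) begins 54 mm behind the grasp point. The pads swing forward as they close: fully open they stand 13 mm farther back than shut.
Start: joints at [1.173, 0.321, -0.07, 1.45, 0.023, 1.371, -0.057], TCP at [0.26, -0.596, 0.231] pointing down, gripper open.
Joint ranges: [-2.86, 2.86], [-0.3, 2.09], [-1.38, 1.24], [0.06, 2.45], [-1.56, 4.7], [0.09, 2.05], [-2.69, 2.69]. Speed limits (rad/s): [2.57, 2.57, 3.14, 3.14, 3.14, 3.14, 3.14].

### API

Orientations are given as a unit quaternion [w, x, y, z].
In Python, from station import read_state, camera, camera_model, close_job gives the robot as it stands. The module is installed in compiled form; this text tells all that it offers.
- The arm moves only by the tool drive_tool, never from a script. Its argument "moves" is a list that holds one entry, the list of rows, each a list of 5 numbers: the closure, from -1 (fully open) to 1 (shut), then the shift along the tool's x, y, z in cm, then the turn about the tool's x in rad. A call has 1 to 20 rows; each row is the pose to reach, as a shift and turn from the pose measured when the call began, along the tool's axes at that moment; what a row does not reach only later rows make up. A row lasts 1/12 s, in which the tool goes at most 41.7 mm and 7.16 degrees, less where a joint would pass 70% of its speed; a pose out of reach is approached as far as the arm can. A call with a gripper value outside its range is refused whole. The fingers move at their own pace and stop on an object; the grip force is fixed at half the most. Time passes only in rows, so rows that repeat a pose let the fingers close. It gives the time, the measured TCP pose, the force and the opening at its end, in the units of the state.
- read_state(): the state, without advancing time (a new reading comes with each control period).
- camera(name): name is "scene" or "top" or "wrist"; returns the picture (420x560x3 uint8, red, green, blue); there is no depth.
- camera_model(name): a dict with "fov_y" (degrees; the focal length in pixels is half the picture's height over the tangent of half this angle, whatever the lens; pixels are square), "cx", "cy" (the principal point, pixels), "cam_to_world" (4x4, takes a point from camera to world coordinates). Camera axes: x right, y down, z forward; pixel columns grow to the right and rows downward; lengths in m; the calibration is good to about 2 mm. A picture is of the moment at which its call begins: read the wrist's pose just before it. camera_model takes no time and is no camera call; for the wrist camera it gives the pose at the moment of the call.
- close_job(): hands the job in, once; it reports no verdict.
The state is a dict: "clock": time; "joint_pos": joint angles; "joint_velocities": joint speeds; "tau": joint torques, N m; "ee_pos": TCP position; "eef_rot": TCP orientation; "ft_force": force on the tool from outside, world axes, zero at the start; "ft_torque": the same for the moment, N m; "finger_gap": finger opening in m.
Only numpy, scipy, OpenCV 4.12 (cv2) and the standard library are available. Lean on these libraries where they do the work, as an engineer would, in place of code of your own. Each camera call takes 0.05 s, during which the arm holds its last target. There are 200 camera calls.

### The job

The welding on the bracket is finished: bring the ratchet-held bench positioner back down onto its stop so that the piece can be unbolted. Flick the pawl's throw-over lever across to the right, then take the crank and wind it up just enough for the pawl to spring clear of the ratchet wheel. Ease the drum back without letting it run, and keep hold of the crank until it rests gently on the rubber stop before you let go; never force the crank against the pawl or press hard on the stop, and leave the pawl thrown off.

Things in the scene. Friction and masses are not known exactly. Their poses are not given: they have to be found in the camera images.
- positioner: Grey steel bench positioner, fixed: base 160 x 250 x 14 mm, cheeks, level shaft 125 mm above the bench. Origin: on the bench under the shaft. x along the shaft, away from the crank; y left seen from the crank; z up. By x (mm): crank arm -88 to -80, throw lever -75 to -44, wheel and pawl -60 to -48, drum -28 to 20, faceplate 46 to 58 with a heavy bracket bolted off centre behind it.
- drum (a joint): Angle (rad) of drum, wheel, crank and faceplate, one piece on the shaft. Starts near 0, held by the pawl; grows when eased back: clockwise seen from the crank, which goes from upper left over the top to upper right. Negative: wound up (free to -0.8). Rests where the stop is set, anywhere from 1.25 to 1.95. The bracket pulls it towards easing with 4 to 11 N at the sleeve.
- crank_sleeve: Black crank sleeve, 23 mm thick, 84 mm long, level along the positioner's x, spins freely on its pin, so it turns in the fingers as the crank swings. Origin: its middle, at the positioner's x -137 mm, 95 mm from the shaft axis. Starts 82 mm left of and 48 mm above the axis (150 degrees, counted anticlockwise from level right seen from the crank); this angle falls as joint drum grows.
- throw_lever (a joint): Lever on the pawl pin (69 mm right of the shaft, 178 mm above the bench), rad. 0: leans left, pawl sprung into the wheel (start). 0.8: thrown right, pawl sprung off. Over-centre spring: snaps across past 0.4; about 6 N at the knob. Under load the pawl stays jammed in the teeth even so, until the crank is wound up by 0.05 to 0.1 rad; then it springs off and stays off.
- throw_knob (a point): Middle of the round bar knob on top of the throw lever, 12 mm thick, 30 mm long, along the positioner's x, 70 mm from the pawl pin. In the positioner's frame it starts at x -60, y -39, z 242 mm; thrown over it is at about x -60, y -94, z 244 mm.
- pawl: Steel pawl, 65 mm long, 12 mm thick, on the same pin as the throw lever (origin on the pin's axis at the positioner's x = 0), pointing left onto the top of the ratchet wheel.
- pawl_nose (a point): Point at the pawl's nose: 172 mm above the bench when it sits in the teeth, about 189 mm once sprung clear; above 183 mm it is off the teeth.
- ratchet_wheel: Steel ratchet wheel, 110 mm across, 12 mm thick, 16 hooked saw teeth 9 mm deep, fast on the drum. Origin: on the shaft axis, 125 mm above the positioner's origin (at its x = 0); turns with joint drum.
- faceplate: Round steel faceplate, 176 mm across, on the back of the drum; the small lug on its rim comes down on the rubber stop. Origin: on the shaft axis, 125 mm above the positioner's origin (at its x = 0); turns with joint drum.
- stop_post: Grey post 34 x 34 x 48 mm at the right rear of the base with an upright stop screw tipped by a round rubber pad 20 mm across. Origin: foot of the post, at x 52, y -100, z 14 mm in the positioner's frame. The screw is set anew for each job (rubber 83 to 143 mm above the bench), which the origin does not tell. The rubber gives 1 mm for 6 N; the resting bracket puts 4 to 10 N on it.

How it is judged:
On the way, in this order (a step that is already met when the one before it is completed fails the run):
1. the throw-over lever is thrown to the right (value of joint throw_lever above 0.6 rad), for 0.2 s.
2. the crank is wound up a touch and the pawl springs clear of the ratchet wheel (z of pawl_nose in the frame of positioner above 0.183 m), for 0.1 s.
3. the drum is brought down onto the stop with the crank still held in the fingers (contact force between faceplate and stop_post above 1.5 N and contact force between the fingers and crank_sleeve above 2 N), for 0.15 s.
At the end, for the whole second after the job is handed in: the drum is at rest (slower than 0.05 rad/s) with the faceplate's lug bearing on the rubber stop (over 1.5 N), the throw-over lever still thrown to the right (over 0.6 rad) and the pawl clear of the wheel (nose over 183 mm above the positioner's origin) (contact force between faceplate and stop_post above 1.5 N and velocity of joint drum between -0.05 and 0.05 rad/s and value of joint throw_lever above 0.6 rad and z of pawl_nose in the frame of positioner above 0.183 m); the robot touches nothing.
It fails at once if the drum is let run (faster than 2 rad/s in the easing direction) (velocity of joint drum above 2 rad/s).
It fails at once if the faceplate is banged down or pressed hard on the stop (over 30 N) (contact force between faceplate and stop_post above 30 N).
It fails at once if the crank is forced against the pawl (over 90 N between pawl and wheel; the bracket alone gives about 40 N) (contact force between pawl and ratchet_wheel above 90 N).
It also fails if it takes over 51 s, if anything falls off the work surface, if the arm or the gripper's body presses on something with over 40 N, if the wrist force passes 120 N, or if a joint passes its speed limit or range.

## Working session

There is one attempt and no reset: what is moved stays moved. The work goes in short steps, Python scripts to look and compute and a tool call to move; the robot and the scene stay as the last step left them, time stands still between calls to the robot, and variables do not carry over. Pictures are saved under pics/ and viewed, about 8 in all and at most 12, crops included, and the job is handed in when it is done.

Besides the shell and the picture viewer there is one more tool, called after "Call:" as name(argument=value, ...), one argument or row to a line, values as JSON. drive_tool: Moves the arm, as the interface text tells. Its arguments: {"type":"object","properties":{"moves":{"type":"array","items":{"type":"array","items":{"type":"array","items":{"type":"number"}}}}},"required":["moves"]}

```bash
mkdir -p pics; cat > h.py <<'E'
import numpy as np,cv2
from station import *
def save(n,f):
    im=camera(n); cv2.imwrite(f'pics/{f}.png',im[:,:,::-1]); return im
E
python3 - <<'E'
from h import *
s=read_state();print(s)
a=save('scene','a_s');b=save('top','a_t')
for n in('scene','top','wrist'):
    print(n,camera_model(n))
E
```

```text
{'clock': 0.0, 'joint_pos': array([ 1.17308959,  0.32185092, -0.07010498,  1.45165798,  0.02259445,
        1.37080691, -0.05690464]), 'joint_velocities': array([-0.00074554,  0.00010548,  0.00021583,  0.00120898,  0.00063365,
       -0.0012677 , -0.00111842]), 'tau': array([ 7.82240950e-04, -4.93589258e+01, -3.82031947e-01, -3.14335585e+01,
        1.28876546e-02,  1.14110933e-02,  3.32148751e-06]), 'ee_pos': array([ 0.25992686, -0.5951833 ,  0.23021407]), 'eef_rot': array([-0.14392105, -0.69199731, -0.14524716,  0.69233641]), 'ft_force': array([0.52615102, 0.43770543, 0.75676318]), 'ft_torque': array([ 0.01153435,  0.03473117, -0.03491857]), 'finger_gap': 0.08542736960011098}
scene {'fov_y': 44.451558188058385, 'cx': 279.08153715312994, 'cy': 210.211687282978, 'cam_to_world': array([[-0.90228535, -0.22433578,  0.36817742,  0.25537569],
       [-0.43064121,  0.42790621, -0.79463477,  0.5091393 ],
       [ 0.02071961, -0.87553968, -0.48270174,  0.56226733],
       [ 0.        ,  0.        ,  0.        ,  1.        ]])}
top {'fov_y': 48.857269129138565, 'cx': 285.5227044544564, 'cy': 216.2885836269812, 'cam_to_world': array([[-0.0086184 , -0.99972269,  0.02191484,  0.53429496],
       [-0.99985276,  0.00894058,  0.01464642, -0.17689401],
       [-0.01483829, -0.02178538, -0.99965255,  0.99828542],
       [ 0.        ,  0.        ,  0.        ,  1.        ]])}
wrist {'fov_y': 60.08959038025765, 'cx': 274.69851794616227, 'cy': 211.08401560672922, 'cam_to_world': array([[ 4.00297468e-01, -8.81186027e-01, -2.51541493e-01,
         3.23387658e-01],
       [-9.16384958e-01, -3.85142899e-01, -1.09103419e-01,
        -5.68487505e-01],
       [-7.39011230e-04,  2.74182663e-01, -9.61677348e-01,
         3.73733824e-01],
       [ 0.00000000e+00,  0.00000000e+00,  0.00000000e+00,
         1.00000000e+00]])}
```

View pics/a_s.png

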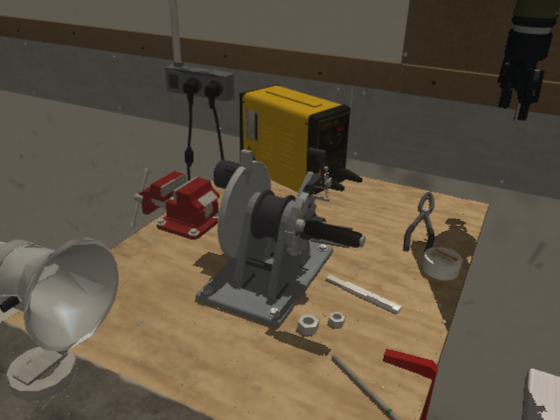

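View pics/a_t.png

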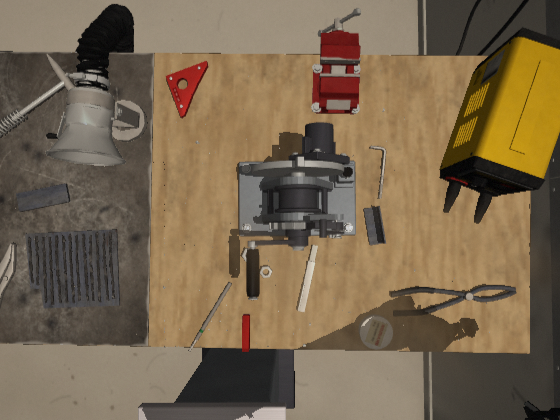

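The scene view shows the positioner in the middle, with the sleeve at about (330,233) and pointing toward the robot. In the top view the base spans columns 237–355 and rows 160–237, and the sleeve runs from (253,250) to (253,297). Zooming in to pick the points precisely.

```bash
python3 - <<'E'
import cv2,numpy as np
a=cv2.imread('pics/a_t.png')[115:305,225:365];b=cv2.imread('pics/a_s.png')[140:320,195:375]
a=cv2.resize(a,None,fx=3,fy=3,interpolation=cv2.INTER_CUBIC);b=cv2.resize(b,(570-0,570),interpolation=cv2.INTER_CUBIC)
b=cv2.resize(b[:, :],(380,380)) if 0 else b
c=np.zeros((570,800,3),np.uint8);c[:,:420]=a
b=cv2.resize(cv2.imread('pics/a_s.png')[140:320,245:371],(380,543),interpolation=cv2.INTER_CUBIC);c[:543,420:]=b
cv2.imwrite('pics/b.png',np.clip(c.astype(float)*1.5,0,255).astype(np.uint8))
E
```

```text
(no output)
```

View pics/b.png

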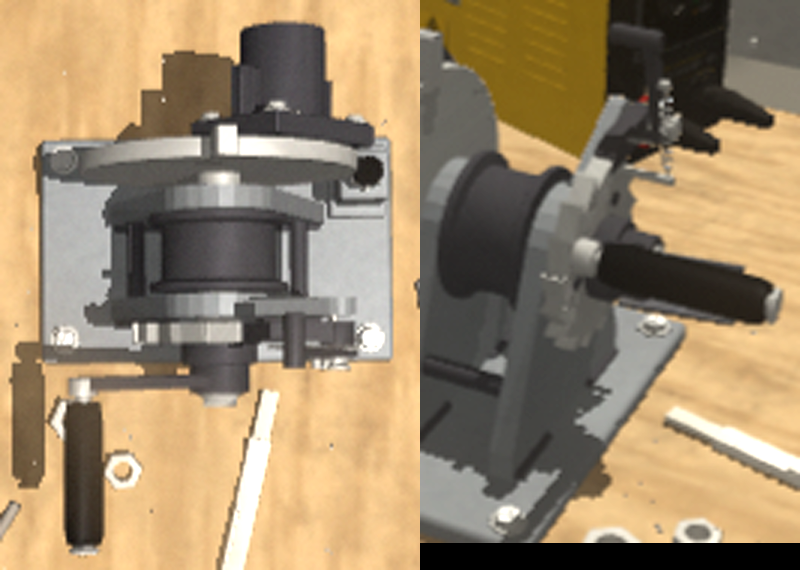

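```bash
cat >> h.py <<'E'
def proj(n,P,m=None):
    m=m or camera_model(n);f=210/np.tan(np.radians(m['fov_y']/2))
    C=np.linalg.inv(m['cam_to_world']);q=C[:3,:3]@P+C[:3,3]
    return np.array([m['cx']+f*q[0]/q[2],m['cy']+f*q[1]/q[2]])
def tri(obs,p0=(.5,-.2,.15)):
    from scipy.optimize import least_squares
    ms=[(camera_model(n) if isinstance(n,str) else n,np.array(uv)) for n,uv in obs]
    r=least_squares(lambda P:np.concatenate([proj('',P,m)-uv for m,uv in ms]),p0); return r.x,r.fun
E
python3 - <<'E'
from h import *
from scipy.optimize import least_squares
T=lambda X,Y:np.array([225+X/3,115+Y/3])-.33
S=lambda X,Y:np.array([245+(X-420)*126/380,140+Y*180/543])-.33
k=[('top',T(295,340)),('scene',S(636,36))];s=[('top',T(85,474)),('scene',S(688,283))]
print('knob',tri(k),'sleeve',tri(s))
pts=[((80,125,14),T(40,141)),((80,-125,14),T(392,141)),((-80,-125,14),T(392,361)),((-80,125,14),T(40,359)),((-137,82,173),T(85,474)),((-60,-39,242),T(295,340))]
def W(p,q):
    c,s=np.cos(p[2]),np.sin(p[2]);return np.array([p[0]+c*q[0]-s*q[1],p[1]+s*q[0]+c*q[1],q[2]])
r=least_squares(lambda p:np.concatenate([proj('top',W(p,np.array(q)/1e3))-uv for q,uv in pts]),(.55,-.2,0))
print(r.x,r.fun.reshape(-1,2).round(1));p=r.x
for q in[(-137,82,173),(-60,-39,242),(-60,-94,244),(0,0,125)]:print(q,W(p,np.array(q)/1e3).round(4),proj('scene',W(p,np.array(q)/1e3)))
print(k,s)
E
```

```text
knob (array([ 0.53144376, -0.22681637,  0.24141887]), array([-0.06289101, -0.1581042 ,  0.17014372,  0.00519134])) sleeve (array([ 0.45214284, -0.10597351,  0.17246936]), array([ 0.03609768,  0.09688483, -0.08437374, -0.00072773]))
[ 0.59260611 -0.18717374 -0.00364552] [[ 0.3  0.3]
 [ 0.1 -0.6]
 [ 0.7  1.2]
 [ 0.5  2.5]
 [-0.7 -2. ]
 [-0.6 -0.8]]
(-137, 82, 173) [ 0.4559 -0.1047  0.173 ] [330.73753245 232.96200669]
(-60, -39, 242) [ 0.5325 -0.226   0.242 ] [315.70505663 151.34220784]
(-60, -94, 244) [ 0.5323 -0.281   0.244 ] [327.84458831 139.50140468]
(0, 0, 125) [ 0.5926 -0.1872  0.125 ] [271.28654196 215.55336724]
[('top', array([323.00333333, 228.00333333])), ('scene', array([316.29105263, 151.60370166]))] [('top', array([253.00333333, 272.67      ])), ('scene', array([333.53315789, 233.4821547 ]))]
```

The knob measures (0.5315, -0.2265, 0.2415) and the sleeve (0.453, -0.1055, 0.1725). Both match the sizes and heights in the text, and the positioner's yaw is about 0. I'm going to a point above the knob's left side with the fingers shut and the jaw axis along world y.

Call:
drive_tool(
  moves=[
    [[1,-7,0,0,0.1],[1,-7,0,0,0.2],[1,-7,-26.7,-41.3,0.41],[1,-7,-26.7,-41.3,0.41],[1,-7,-26.7,-41.3,0.41],[1,-7,-26.7,-41.3,0.41],[1,-7,-26.7,-41.3,0.41],[1,-7,-26.7,-41.3,0.41],[1,-7,-26.7,-41.3,0.41],[1,-7,-26.7,-41.3,0.41],[1,-7,-26.7,-41.3,0.41],[1,-7,-26.7,-41.3,0.41],[1,-7,-26.7,-41.3,0.41],[1,-7,-26.7,-41.3,0.41],[1,-7,-26.7,-41.3,0.41],[1,-7,-26.7,-41.3,0.41],[1,-7,-26.7,-41.3,0.41],[1,-7,-26.7,-41.3,0.41]],
  ],
)

```text
clock: 1.6
ee_pos: [0.5307, -0.1871, 0.3004]
eef_rot: [0.001, -0.706, -0.0, 0.708]
ft_force: [-0.7, -0.0, -0.5]
finger_gap: 0.0002
```

Call:
drive_tool(
  moves=[
    [[1,4,0,0,0],[1,7.2,0,0,0],[1,7.2,0,0,0],[1,7.2,1,0,0],[1,7.2,2,0,0],[1,7.2,3,0,0],[1,7.2,4,0,0],[1,7.2,4.7,0,0],[1,7.2,5.3,0,0],[1,7.2,5.8,0,0],[1,7.2,6.2,0,0],[1,7.2,6.2,0,0],[1,7.2,4,0,0],[1,7.2,1,0,0],[1,3,0,0,0],[1,-2,0,0,0],[1,-2,0,0,0]],
  ],
)

```text
clock: 3.02
ee_pos: [0.533, -0.1858, 0.327]
eef_rot: [0.002, 0.709, -0.0, -0.705]
ft_force: [-0.1, 0.1, 1.0]
finger_gap: -0.0003
```

```bash
python3 - <<'E'
from h import *
b=save('top','c_t');a=save('scene','c_s')
c=np.zeros((570,800,3),np.uint8)
c[:,:420]=cv2.resize(b[115:305,225:365],(420,570));c[:543,420:]=cv2.resize(a[140:320,245:371],(380,543),interpolation=cv2.INTER_CUBIC)
cv2.imwrite('pics/c.png',np.clip(c[:,:,::-1]*1.5,0,255).astype(np.uint8));print(read_state()['clock'])
E
```

```text
3.1167
```

View pics/c.png

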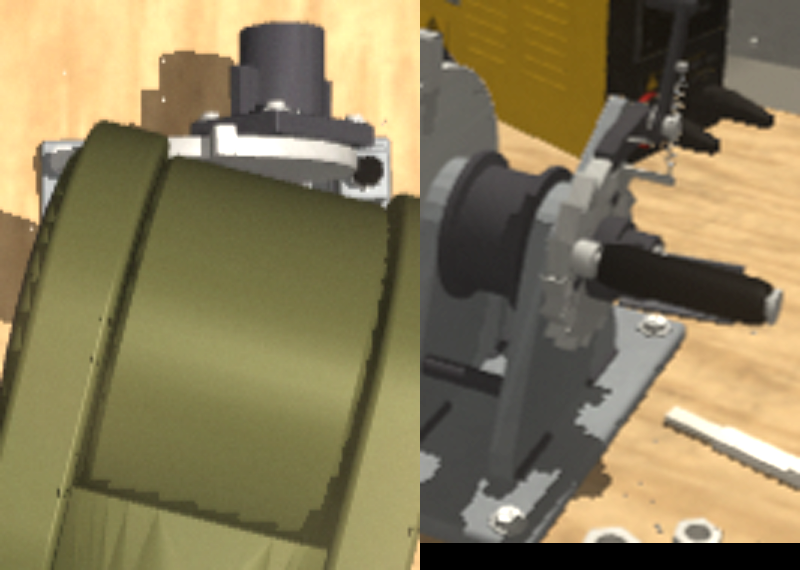

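The lever now stands at about column 330, row 141 in the scene picture, against a predicted (328, 140), so it is thrown. Next is the sleeve: open the fingers, go over it and down.

Call:
drive_tool(
  moves=[
    [[-1,0,0,4,0],[-1,0,-4,8,0],[-1,0,-8,8,0],[-1,4,-8,8,0],[-1,8,-8,8,0],[-1,10,-8,8,0],[-1,12,-8,8,0],[-1,14,-8,8,0],[-1,16,-8,8,0],[-1,17.3,-8,8,0],[-1,17.3,-8,8,0],[-1,17.3,-8,8,0],[-1,17.3,-8,8,0]],
  ],
)

```text
clock: 4.2
ee_pos: [0.4536, -0.1073, 0.1513]
eef_rot: [0.001, 0.709, -0.001, -0.705]
ft_force: [-0.3, 0.1, 1.1]
finger_gap: 0.0852
```

```bash
python3 - <<'E'
from h import *
s=read_state();print(s['ee_pos'],s['ft_force'])
a=save('scene','d_s');w=save('wrist','d_w')
c=np.hstack([cv2.resize(a[140:320,245:405],(480,540)),cv2.resize(w,(320,240))[:1].repeat(540,0)*0])
c[:240,480:]=cv2.resize(w,(320,240))
cv2.imwrite('pics/d.png',np.clip(c[:,:,::-1]*1.5,0,255).astype(np.uint8))
E
```

```text
[ 0.45356288 -0.1073465   0.15132065] [-0.31161258  0.13245048  1.11996588]
```

View pics/d.png

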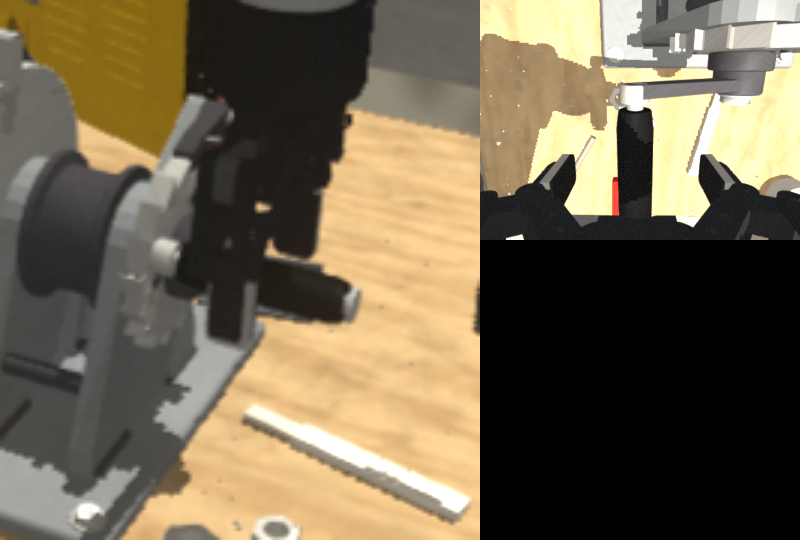

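The sleeve lies centred between the open fingers in the wrist view. Closing.

Call:
drive_tool(
  moves=[
    [[1,0,0,0,0],[1,0,0,0,0],[1,0,0,0,0],[1,0,0,0,0],[1,0,0,0,0],[1,0,0,0,0],[1,0,0,0,0],[1,0,0,0,0]],
  ],
)

```text
clock: 4.97
ee_pos: [0.454, -0.1062, 0.1518]
eef_rot: [0.001, 0.709, 0.0, -0.705]
ft_force: [-0.2, 5.1, 0.4]
finger_gap: 0.0217
```

The grip is good: gap 21.7 mm, with the grasp point within 2–3 mm of the expected sleeve position. I'm winding up about 0.14 rad along the arc.

Call:
drive_tool(
  moves=[
    [[1,0.2,-0.11,0,0],[1,0.42,-0.23,0,0],[1,0.63,-0.33,0,0],[1,0.85,-0.43,0,0],[1,1.02,-0.51,0,0],[1,1.2,-0.58,0,0],[1,1.2,-0.58,0,0],[1,1.2,-0.58,0,0],[1,1.2,-0.58,0,0]],
  ],
)

```text
clock: 5.72
ee_pos: [0.4541, -0.1004, 0.1402]
eef_rot: [0.001, 0.709, 0.0, -0.705]
ft_force: [-2.6, 2.9, 5.1]
finger_gap: 0.0213
```

```bash
python3 - <<'E'
from h import *
s=read_state();print(s['ee_pos'],s['ft_force'],s['finger_gap'])
a=save('scene','e_s');w=save('wrist','e_w');b=cv2.imread('pics/c_s.png')[:,:,::-1]
c=np.zeros((600,800,3),np.uint8)
f=lambda i:cv2.resize(i[130:250,260:360],(400,480),interpolation=cv2.INTER_CUBIC)
c[:480,:400]=f(b);c[:480,400:]=f(a)
cv2.imwrite('pics/e.png',np.clip(c[:480,:,::-1]*1.6,0,255).astype(np.uint8))
E
```

```text
[ 0.45405788 -0.10039694  0.1402117 ] [-2.57704981  2.91855136  5.07536349] 0.021346421004689912
```

View pics/e.png

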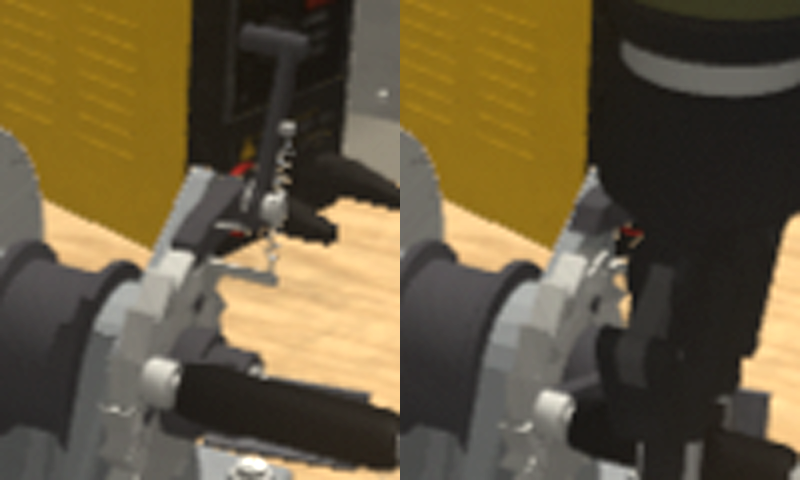

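The pawl nose is now clearly lifted off the tooth (gap at (590,215) to (590,260)). The tool feels about 5 N in the easing direction. Next I compute the arc rows.

```bash
cat > arc.py <<'E'
import sys,numpy as np
from h import *
a,st,n=map(float,sys.argv[1:4])   # start theta, step, rows
p=read_state()['ee_pos'];th=a-st*np.arange(1,n+1)
y=-.1885-.095*np.cos(th);z=.1045+.095*np.sin(th)
y0=-.1885-.095*np.cos(a);z0=.1045+.095*np.sin(a);print('offset',p[1]-y0,p[2]-z0)
print([[1,round((p[2]-zz)*100,2),round((p[1]-yy)*100,2),0,0] for yy,zz in zip(y,z)])
E
python3 arc.py 2.758 .05 20; python3 -c "
from station import read_state as r;print(r()['ft_force'])"
```

```text
offset 2.6782886522178084e-05 0.00014483344165475143
[[1, np.float64(-0.42), np.float64(0.19), 0, 0], [1, np.float64(-0.85), np.float64(0.4), 0, 0], [1, np.float64(-1.26), np.float64(0.63), 0, 0], [1, np.float64(-1.66), np.float64(0.88), 0, 0], [1, np.float64(-2.05), np.float64(1.16), 0, 0], [1, np.float64(-2.43), np.float64(1.45), 0, 0], [1, np.float64(-2.79), np.float64(1.76), 0, 0], [1, np.float64(-3.14), np.float64(2.08), 0, 0], [1, np.float64(-3.46), np.float64(2.43), 0, 0], [1, np.float64(-3.77), np.float64(2.79), 0, 0], [1, np.float64(-4.07), np.float64(3.16), 0, 0], [1, np.float64(-4.34), np.float64(3.55), 0, 0], [1, np.float64(-4.59), np.float64(3.95), 0, 0], [1, np.float64(-4.82), np.float64(4.36), 0, 0], [1, np.float64(-5.04), np.float64(4.79), 0, 0], [1, np.float64(-5.23), np.float64(5.23), 0, 0], [1, np.float64(-5.4), np.float64(5.67), 0, 0], [1, np.float64(-5.54), np.float64(6.12), 0, 0], [1, np.float64(-5.66), np.float64(6.58), 0, 0], [1, np.float64(-5.76), np.float64(7.04), 0, 0]]
[-3.19341887  3.92611766  5.63541728]
```

Call:
drive_tool(
  moves=[
    [[1,-0.42,0.19,0,0],[1,-0.85,0.4,0,0],[1,-1.26,0.63,0,0],[1,-1.66,0.88,0,0],[1,-2.05,1.16,0,0],[1,-2.43,1.45,0,0],[1,-2.79,1.76,0,0],[1,-3.14,2.08,0,0],[1,-3.46,2.43,0,0],[1,-3.77,2.79,0,0],[1,-4.07,3.16,0,0],[1,-4.34,3.55,0,0],[1,-4.59,3.95,0,0],[1,-4.82,4.36,0,0],[1,-5.04,4.79,0,0],[1,-5.23,5.23,0,0],[1,-5.4,5.67,0,0],[1,-5.54,6.12,0,0],[1,-5.66,6.58,0,0],[1,-5.76,7.04,0,0]],
  ],
)

```text
clock: 7.48
ee_pos: [0.4539, -0.1763, 0.198]
eef_rot: [0.002, 0.71, -0.004, -0.704]
ft_force: [3.8, -8.8, -7.2]
finger_gap: 0.0213
```

```bash
sed -i 's/\[1,round((p\[2\]-zz)\*100,2),round((p\[1\]-yy)\*100,2),0,0\]/[1,float(round((p[2]-zz)*100,2)),float(round((p[1]-yy)*100,2)),0,0]/' arc.py; echo "s=read_state();p=s['ee_pos'];print('theta',np.arctan2(p[2]-.1045,-.1885-p[1]),s['ft_force'],s['ft_torque'])">>arc.py; python3 arc.py 1.758 .04 8
```

```text
offset -0.005524155276837528 0.00014047644023762462
[[1, -0.05, -0.18, 0, 0], [1, -0.1, 0.2, 0, 0], [1, -0.13, 0.58, 0, 0], [1, -0.15, 0.96, 0, 0], [1, -0.15, 1.34, 0, 0], [1, -0.14, 1.72, 0, 0], [1, -0.11, 2.1, 0, 0], [1, -0.07, 2.47, 0, 0]]
theta 1.7001135195092905 [ 3.77164997 -8.7965423  -7.18148976] [-1.74118418 -0.79492307  0.02208632]
```

```bash
python3 arc.py 1.70 .035 7
```

```text
offset -8.372747052617924e-05 -0.0007274724583645753
[[1, -0.11, 0.32, 0, 0], [1, -0.14, 0.65, 0, 0], [1, -0.15, 0.99, 0, 0], [1, -0.15, 1.32, 0, 0], [1, -0.14, 1.65, 0, 0], [1, -0.12, 1.98, 0, 0], [1, -0.09, 2.31, 0, 0]]
theta 1.7001135195092905 [ 3.77164997 -8.7965423  -7.18148976] [-1.74118418 -0.79492307  0.02208632]
```

Call:
drive_tool(
  moves=[
    [[1,-0.03,0.32,0,0],[1,-0.05,0.65,0,0],[1,-0.06,0.99,0,0],[1,-0.06,1.32,0,0],[1,-0.05,1.65,0,0],[1,-0.03,1.98,0,0],[1,-0.03,1.98,0,0],[1,-0.03,1.98,0,0],[1,-0.03,1.98,0,0]],
  ],
)

```text
clock: 8.23
ee_pos: [0.454, -0.2007, 0.1979]
eef_rot: [0.003, 0.711, -0.007, -0.703]
ft_force: [4.6, -7.4, -6.8]
finger_gap: 0.0213
```

```bash
python3 arc.py 1.49 .015 8; python3 - <<'E'
from h import *
a=save('scene','f_s');cv2.imwrite('pics/f.png',np.clip(cv2.resize(a[120:300,190:370],(600,600),interpolation=cv2.INTER_CUBIC)[:,:,::-1]*1.6,0,255).astype(np.uint8))
E
```

```text
offset -0.004579451290055825 -0.001293892816249309
[[1, -0.12, -0.32, 0, 0], [1, -0.1, -0.17, 0, 0], [1, -0.09, -0.03, 0, 0], [1, -0.07, 0.11, 0, 0], [1, -0.05, 0.25, 0, 0], [1, -0.02, 0.39, 0, 0], [1, 0.0, 0.53, 0, 0], [1, 0.03, 0.67, 0, 0]]
theta 1.4404133051277401 [ 4.58592882 -7.43756552 -6.79420262] [-1.46967755 -0.84610884  0.07429821]
```

View pics/f.png

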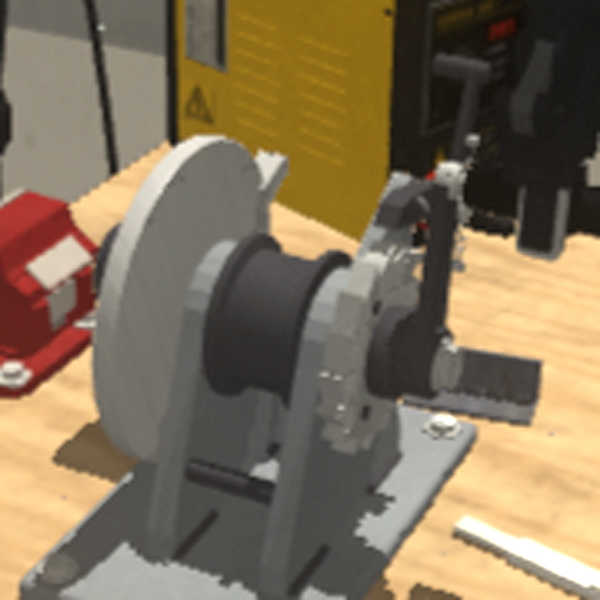

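The crank arm is near the top, the lug is coming round on the right, and the lever and pawl are still thrown off. From here I ease slowly and watch the force.

```bash
python3 arc.py 1.44 .015 12
```

```text
offset 0.00020291536302122215 -0.0007768645262747897
[[1, -0.06, 0.16, 0, 0], [1, -0.04, 0.3, 0, 0], [1, -0.01, 0.44, 0, 0], [1, 0.01, 0.58, 0, 0], [1, 0.04, 0.72, 0, 0], [1, 0.07, 0.86, 0, 0], [1, 0.1, 1.0, 0, 0], [1, 0.14, 1.14, 0, 0], [1, 0.17, 1.28, 0, 0], [1, 0.21, 1.41, 0, 0], [1, 0.25, 1.55, 0, 0], [1, 0.3, 1.69, 0, 0]]
theta 1.4410600534583873 [ 4.99046559 -6.97552023 -6.20646978] [-1.48104927 -0.79907732  0.07279356]
```

Call:
drive_tool(
  moves=[
    [[1,0.02,0.15,0,0],[1,0.04,0.3,0,0],[1,0.07,0.45,0,0],[1,0.1,0.6,0,0],[1,0.12,0.7,0,0],[1,0.12,0.7,0,0]],
  ],
)

```text
clock: 8.78
ee_pos: [0.454, -0.2114, 0.1959]
eef_rot: [0.004, 0.711, -0.009, -0.703]
ft_force: [5.5, -6.5, -7.9]
finger_gap: 0.0212
```

Call:
drive_tool(
  moves=[
    [[1,0.06,0.15,0,0],[1,0.1,0.3,0,0],[1,0.14,0.45,0,0],[1,0.18,0.57,0,0],[1,0.18,0.57,0,0]],
  ],
)

```text
clock: 9.2
ee_pos: [0.454, -0.2201, 0.1933]
eef_rot: [0.004, 0.712, -0.01, -0.703]
ft_force: [4.7, -5.4, -7.7]
finger_gap: 0.021
```

Call:
drive_tool(
  moves=[
    [[1,0.08,0.15,0,0],[1,0.13,0.29,0,0],[1,0.19,0.43,0,0],[1,0.24,0.54,0,0],[1,0.24,0.54,0,0]],
  ],
)

```text
clock: 9.62
ee_pos: [0.454, -0.2278, 0.1902]
eef_rot: [0.005, 0.712, -0.012, -0.702]
ft_force: [4.9, -4.3, -7.4]
finger_gap: 0.0212
```

Call:
drive_tool(
  moves=[
    [[1,0.08,0.15,0,0],[1,0.15,0.28,0,0],[1,0.22,0.41,0,0],[1,0.29,0.54,0,0],[1,0.29,0.54,0,0]],
  ],
)

```text
clock: 10.03
ee_pos: [0.454, -0.2348, 0.1867]
eef_rot: [0.005, 0.712, -0.012, -0.702]
ft_force: [4.5, -4.9, -7.6]
finger_gap: 0.0215
```

Call:
drive_tool(
  moves=[
    [[1,0.09,0.14,0,0],[1,0.17,0.27,0,0],[1,0.26,0.4,0,0],[1,0.34,0.52,0,0],[1,0.34,0.52,0,0]],
  ],
)

```text
clock: 10.45
ee_pos: [0.454, -0.241, 0.1829]
eef_rot: [0.005, 0.712, -0.013, -0.702]
ft_force: [2.9, -3.8, -6.1]
finger_gap: 0.0211
```

Call:
drive_tool(
  moves=[
    [[1,0.1,0.13,0,0],[1,0.2,0.26,0,0],[1,0.29,0.38,0,0],[1,0.37,0.49,0,0],[1,0.37,0.49,0,0]],
  ],
)

```text
clock: 10.87
ee_pos: [0.454, -0.2464, 0.1791]
eef_rot: [0.005, 0.712, -0.013, -0.702]
ft_force: [3.9, -3.1, -5.6]
finger_gap: 0.0213
```

Call:
drive_tool(
  moves=[
    [[1,0.1,0.12,0,0],[1,0.2,0.24,0,0],[1,0.3,0.36,0,0],[1,0.39,0.46,0,0],[1,0.39,0.46,0,0]],
  ],
)

```text
clock: 11.28
ee_pos: [0.454, -0.2513, 0.175]
eef_rot: [0.005, 0.712, -0.013, -0.702]
ft_force: [3.2, -3.5, -5.5]
finger_gap: 0.0213
```

Call:
drive_tool(
  moves=[
    [[1,0.11,0.11,0,0],[1,0.21,0.22,0,0],[1,0.32,0.33,0,0],[1,0.41,0.43,0,0],[1,0.41,0.43,0,0]],
  ],
)

```text
clock: 11.7
ee_pos: [0.454, -0.2558, 0.1708]
eef_rot: [0.005, 0.712, -0.013, -0.702]
ft_force: [3.9, -3.2, -5.2]
finger_gap: 0.021
```

Call:
drive_tool(
  moves=[
    [[1,0.12,0.1,0,0],[1,0.23,0.2,0,0],[1,0.34,0.3,0,0],[1,0.44,0.39,0,0],[1,0.44,0.39,0,0]],
  ],
)

```text
clock: 12.12
ee_pos: [0.454, -0.2583, 0.1681]
eef_rot: [0.004, 0.712, -0.012, -0.702]
ft_force: [-2.9, 5.0, 8.4]
finger_gap: 0.0215
```

The force reversed (about -10 N tangential) and the motion fell short, so the lug is on the rubber at about 1.88 rad. I'm relaxing the push while holding.

Call:
drive_tool(
  moves=[
    [[1,0,0,0,0],[1,0,0,0,0],[1,0,0,0,0],[1,0,0,0,0]],
  ],
)

```text
clock: 12.45
ee_pos: [0.454, -0.2579, 0.1686]
eef_rot: [0.004, 0.712, -0.012, -0.702]
ft_force: [-1.6, 3.9, 4.8]
finger_gap: 0.021
```

Call:
drive_tool(
  moves=[
    [[1,0,0,0,0],[1,-0.03,-0.03,0,0],[1,-0.05,-0.05,0,0],[1,-0.05,-0.05,0,0]],
  ],
)

```text
clock: 12.78
ee_pos: [0.454, -0.2576, 0.1689]
eef_rot: [0.004, 0.712, -0.012, -0.702]
ft_force: [0.8, 1.9, 2.2]
finger_gap: 0.021
```

The tool force is close to zero, so the bracket rests on the stop by itself. Opening and rising straight up.

Call:
drive_tool(
  moves=[
    [[-1,0,0,0,0],[-1,0,0,0,0],[-1,0,0,0,0],[-1,0,0,0,0],[-1,0,0,0,0],[-1,0,0,0,0],[-1,-2,0,0,0],[-1,-5,0,0,0],[-1,-9,0,0,0],[-1,-12,0,5,0],[-1,-12,0,9,0],[-1,-12,0,9,0],[-1,-12,0,9,0]],
  ],
)

```text
clock: 13.87
ee_pos: [0.3598, -0.2551, 0.2892]
eef_rot: [0.004, 0.712, -0.014, -0.702]
ft_force: [0.5, -0.8, 0.4]
finger_gap: 0.0853
```

```bash
python3 - <<'E'
from h import *
s=read_state();print(s['clock'],s['ee_pos'],s['ft_force'],s['finger_gap'])
a=save('scene','g_s');b=save('top','g_t')
c=np.zeros((570,800,3),np.uint8)
c[:,:420]=cv2.resize(b[115:305,225:365],(420,570));c[:543,420:]=cv2.resize(a[140:320,245:371],(380,543),interpolation=cv2.INTER_CUBIC)
cv2.imwrite('pics/g.png',np.clip(c[:,:,::-1]*1.5,0,255).astype(np.uint8))
E
```

```text
13.8667 [ 0.35977128 -0.2550955   0.28918415] [ 0.54977452 -0.81440098  0.41596412] 0.08532778694260837
```

View pics/g.png

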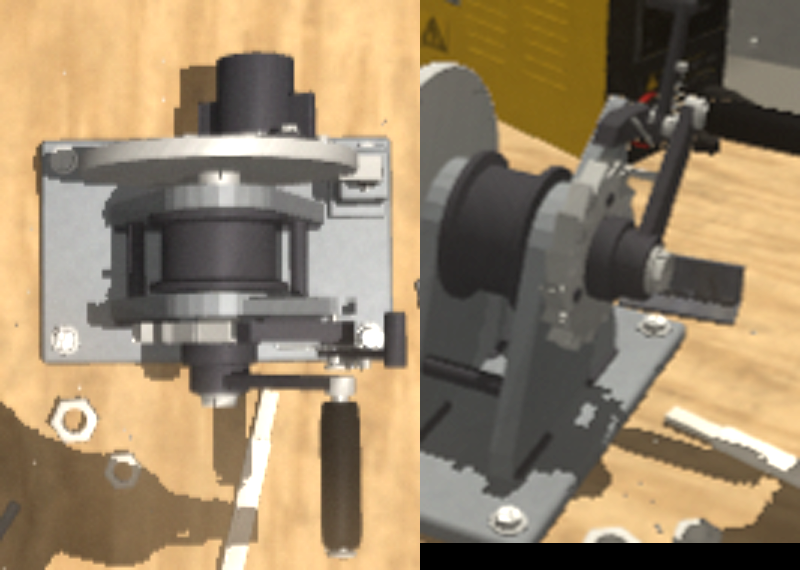

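The knob is thrown over at (395,338), the pawl is lifted, and the lug sits over the stop pad at (360,165). The crank rests upper right and the gripper is clear.

```bash
python3 -c "
from station import *
print(close_job())"
```

```text
the job is handed in; nothing more can be done
None
```

The positioner is back down on its rubber stop with the pawl thrown off, and the job was handed in at about 14 s of the 51 s allowed.

- **Lever:** I pushed the throw-over lever across to the right with the closed fingers. The scene picture showed the knob within about 2 px of where it should be.
- **Winding up:** I gripped the crank sleeve and wound it up about 0.14 rad, and the picture showed the pawl sprung clear. That is a little more than the 0.05 to 0.1 rad needed.
- **Easing down:** I eased the drum round slowly until the force on the tool reversed at about 1.88 rad, so the lug was on the rubber. Going by the tool force, the load on the stop peaked at an estimated 16 N against the 30 N limit.
- **Letting go:** I held the sleeve on the stop for about 0.7 s, let the tool force drop to about 3 N, then opened the fingers and backed off.

**Last checks:** The final pictures showed the lever thrown right, the pawl up, the lug over the pad and the crank at the upper right. The gripper was clear, with less than 1 N on the tool. I could not measure the stop force or drum speed directly, so both are inferred. During the first, faster easing stretch the tool ran up to 5.5 mm ahead of its commanded position under load. I slowed down after that, and no check failed.

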